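# Pin the shaker platform for transport

### The arm

A 6-joint arm with a two-finger parallel gripper is mounted at the origin on the work surface. World frame = base frame: x ahead of the robot, y to its left, z up, the work surface at z = 0. Lengths are in mm, angles in rad, forces in N, time in s.
With the tool pointing down it reaches from about 275 to 750 mm from the base axis. Payload 10.2 kg.
Tool frame: the origin (TCP) lies on the centre line of the jaws, within the pads' length; the fingertips stand 19 mm ahead of it and the grasp point (between the pads) is the TCP; z points along the fingers, y is the line along which they close (so a half turn about z gives the same grasp; the last joint's range is limited). The gripper opens to 85 mm and grips with 20 to 120 N. Pads are 22 mm wide; open, the fingers measure 114 mm over their backs; the gripper's body (76 mm by 85 mm) begins 54 mm behind the grasp point. The pads swing forward as they close: fully open they stand 13 mm farther back than shut.
Start: joints at [-1.432, 0.313, 1.498, -0, 1.331, -0.223], TCP at [185.816, -491.023, 250.294] pointing down, gripper open.
Joint ranges: [-2.94, 2.94], [-0.97, 2.17], [0.19, 2.56], [-1.23, 4.37], [0.02, 3.11], [-2.88, 2.88]. Speed limits (rad/s): [2.39, 2.39, 3.01, 3.14, 3.14, 3.14].

### API

Orientations are given as a unit quaternion [w, x, y, z].
In Python, from workcell import bot, imaging gives the robot as it stands.
- The arm moves only by the tool apply_moves, never from a script. Its argument "steps" is one flat list of numbers, 5 for each row, row after row: the opening, from -1 (shut) to 1 (fully open), then the shift along the tool's x, y, z as a fraction of full scale, then the turn about the tool's z as a fraction of full scale. A call has 1 to 12 rows; each row shifts and turns the commanded pose from where the row before left it, along the tool's axes as they then stand; what a row does not reach is not made up. Full scale, the value 1, is 0.5 m for a shift and 30 degrees for a turn. A row lasts 1/10 s, in which the tool goes at most 50 mm and 8.59 degrees, less where a joint would pass 70% of its speed; a pose out of reach is approached as far as the arm can. A call with a number of a shift or a turn outside -1 to 1 is refused whole. A call with a gripper value outside its range is refused whole. The fingers move at their own pace and stop on an object; "grip_force" is the grip in N (left out, the last holds). Time passes only in rows, so rows that do not move let the fingers close. It gives the time, the measured TCP pose, the force, the opening and the grip force at its end, in the units of the state.
- bot.state(): the state, without advancing time (a new reading comes with each control period).
- imaging.grab_frame(name): name is "scene" or "top" or "wrist"; returns the picture (480x640x3 uint8, red, green, blue); there is no depth.
- imaging.calibration(name): a dict with "fx", "fy", "cx", "cy" (pixels), "view" (4x4, takes a point from world to camera coordinates). Camera axes: x right, y down, z forward; pixel columns grow to the right and rows downward; lengths in mm; the calibration is good to about 2 mm. The wrist camera is an equidistant fisheye: a pixel r from the principal point sees the ray r / f radians off the axis. A picture is of the moment at which its call begins: read the wrist's pose just before it. calibration takes no time and is no camera call; for the wrist camera it gives the pose at the moment of the call.
- bot.hand_in(): hands the job in; it is judged then, once.
Trained networks look in the newest picture that a camera, given by its name, has taken for a name from the list of things; names that differ only in an ending like _2 or _b are one class to them, and where a whole thing is asked for, a point or a joint stands for the part that bears it (a point fixed in the world has none). Each returns a list of dicts, best first, with "p" (0 to 1); they miss things now and then, are a little off and sometimes report something else, mostly with a low value. They report only what shows in the picture. A call takes as long as a camera call.
- imaging.silhouettes(label, camera): "pixels" (480x640 bool, what is visible of it) and "location" ([column, row] in pixels, amid what is visible of it).
The state is a dict: "time_s": time; "joint_pos": joint angles; "joint_velocities": joint speeds; "joint_torque": joint torques, N m; "ee_pos": TCP position; "tool_rot": TCP orientation; "contact_force": force on the tool from outside, world axes, zero at the start; "ft_torque": the same for the moment, N m; "opening": opening from 0.0 (shut) to 1.0 (fully open); "grasp_force": force on a finger pad.
Only numpy, scipy, OpenCV 4.12 (cv2) and the standard library are available. Lean on these libraries where they do the work, as an engineer would, in place of code of your own. Each camera call takes 0.05 s, during which the arm holds its last target. There are 200 camera calls.

### The job

Lock the shaker for transport: first slide its platform by the knob until the hole in the platform's tab is over the hole in the housing's ledge. Then take the long locking pin from the rack and put it down through both holes until its collar rests on the tab, and leave it there upright.

Things in the scene. Friction and masses are not known exactly. Their poses are not given: they have to be found in the camera images.
- lock_pin: Plain steel pin hanging upright by its collar in one of 3 places (72 mm apart, row roughly away from the robot: pinch across it) of a white rack 78 mm high. Shank 16 mm thick, 55 long, last 12 tapered to 6 mm; collar 48 wide, 5 thick; round grip above it 22 wide, 36 tall; 0.14-0.28 kg. The others: plug with 10 mm grip, white-capped tube. Origin: centre of collar's underside; z up; yaw is free.
- base_hole (a point): Centre of the mouth of the round 31 mm wide, 52 mm deep vertical hole in the front ledge (on the robot's side) of the shaker's white fixed housing (240 x 280 mm), 60 mm above the bench. Its y axis is the direction in which the platform slides; x points from the ledge to the platform, away from the robot; z up.
- tab_hole (a point): Centre, at the top face (72 mm above the bench), of the round 31 mm hole in the 60 mm wide, 8 mm thick steel tab of the sliding platform; 4 mm gap to the ledge below. Axes as base_hole. The platform slides along y only, 3 N friction, stays where left. It starts 50 to 85 mm to the -y side of base_hole and can go 30 mm past it. The pin's collar rests on this face.
- knob_top (a point): Centre of the top of the platform's upright round black grip knob, 24 mm wide, 40 mm tall, fixed on the platform 75 mm from the tab hole in +x; top 112 mm above the bench. Axes as base_hole. Two clamped jars 60 mm tall stand on the platform 85 mm beyond the knob, 38 mm to either side.

How it is judged:
By the outcome, as a careful person would: the job done as asked, in the order asked, and still so for the second after the job is handed in, with the robot touching nothing.
It also fails if it takes over 51 s, if anything falls off the work surface, if the arm or the gripper's body presses on something with over 40 N, if the wrist force passes 120 N, or if a joint passes its speed limit or range.

## Working session

There is one attempt and no reset: what is moved stays moved. The work goes in short steps, Python scripts to look and compute and a tool call to move; the robot and the scene stay as the last step left them, time stands still between calls to the robot, and variables do not carry over. Pictures are saved under pics/ and viewed, at most 10 in all, crops included, and the job is handed in when it is done.

Besides the shell and the picture viewer there is one more tool, called after "Request:" by a JSON object that holds its "name" and its "arguments", one argument or row to a line. apply_moves: Moves the arm, as the interface text tells. Its arguments: {"type":"object","properties":{"steps":{"type":"array","items":{"type":"number","minimum":-1,"maximum":1}},"grip_force":{"type":"number"}},"required":["steps"]}

```bash
mkdir -p pics; python3 - <<'E'
from workcell import bot, imaging
import cv2, numpy as np
s=bot.state(); print(s)
ims={}
for c in ("scene","top"):
    im=imaging.grab_frame(c); cv2.imwrite(f"pics/{c}0.png",im[:,:,::-1])
    k=imaging.calibration(c); print(c,{a:np.round(b,3).tolist() if not isinstance(b,float) else b for a,b in k.items()})
    for l in ("lock_pin","base_hole","tab_hole","knob_top"):
        r=imaging.silhouettes(l,c)
        print(c,l,[(round(d["p"],2),np.round(d["location"],1).tolist(),int(d["pixels"].sum())) for d in r[:3]])
E
```

```text
{'time_s': 0.0, 'joint_pos': array([-1.43239188e+00,  3.13460264e-01,  1.49846268e+00,  6.75517105e-06,
        1.33101765e+00, -2.23408181e-01]), 'joint_velocities': array([ 0.00043481,  0.00145611, -0.00050371,  0.00032859, -0.00088454,
       -0.00010775]), 'joint_torque': array([-1.20981902e-03, -4.12269759e+01, -2.59738719e+01, -2.22146587e-04,
        4.20605953e-03, -9.22429450e-06]), 'ee_pos': array([ 185.78566384, -490.76576486,  249.72018096]), 'tool_rot': array([-6.73219222e-04,  9.83680953e-01,  1.79920340e-01,  3.19136929e-05]), 'contact_force': array([ 0.41526573, -0.63490179, -0.27180626]), 'ft_torque': array([ 0.0097872 ,  0.01125885, -0.02836076]), 'grasp_force': 0.0, 'opening': 0.9996600573714096}
scene {'fx': 500.3841432453616, 'fy': 500.3841432453616, 'cx': 311.92342019828175, 'cy': 241.464968890813, 'view': [[0.471, 0.882, -0.015, -247.801], [0.64, -0.354, -0.682, -246.685], [-0.607, 0.311, -0.731, 1152.569], [0.0, 0.0, 0.0, 1.0]]}
scene lock_pin [(0.93, [176.2, 309.3], 862)]
scene base_hole [(0.81, [393.0, 268.8], 24321)]
scene tab_hole [(0.7, [389.8, 274.4], 10146)]
scene knob_top [(0.63, [387.7, 270.5], 10192)]
top {'fx': 514.8429380900903, 'fy': 514.8429380900903, 'cx': 315.41779616081345, 'cy': 241.46299120642732, 'view': [[-0.015, -1.0, 0.024, -6.4], [-0.99, 0.012, -0.141, 548.89], [0.141, -0.026, -0.99, 701.637], [0.0, 0.0, 0.0, 1.0]]}
top lock_pin [(0.59, [459.1, 261.9], 980)]
top base_hole [(0.8, [206.4, 234.3], 34770)]
top tab_hole [(0.59, [227.4, 216.1], 14952)]
top knob_top [(0.84, [228.6, 215.9], 14897)]
```

View pics/scene0.png

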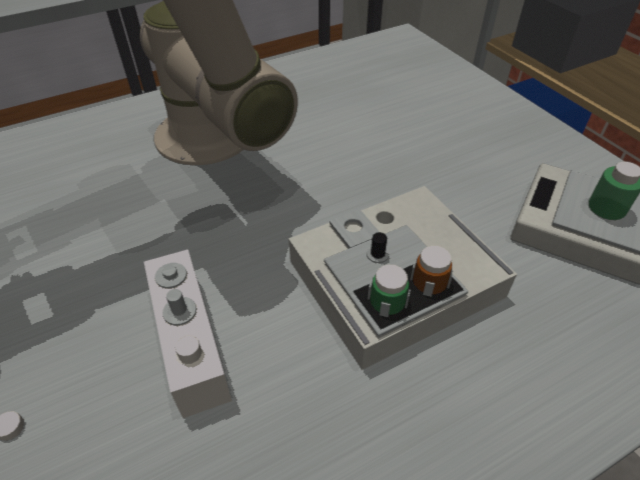

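View pics/top0.png

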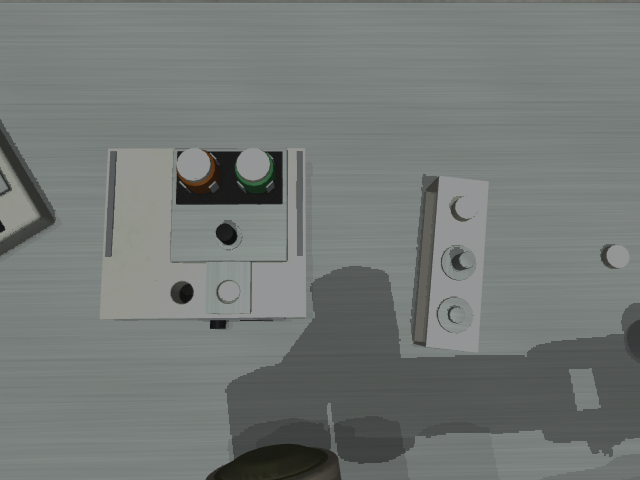

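The scene picture shows the tab hole at (354,227), base hole at (385,217), knob top at (379,237) and the pin in the middle rack place, with its grip at (176,298). In the top picture they are at (229,291), (182,293), (226,234) and (462,260).

```bash
cat > h.py <<'E'
import numpy as np, cv2
from workcell import bot, imaging
def ray(cam,px,k=None):
    k=k or imaging.calibration(cam); V=np.array(k["view"])
    x=(px[0]-k["cx"])/k["fx"]; y=(px[1]-k["cy"])/k["fy"]
    if cam=="wrist":
        r=np.hypot(x,y); d=np.array([x/r*np.sin(r),y/r*np.sin(r),np.cos(r)]) if r>0 else np.array([0,0,1.])
    else: d=np.array([x,y,1.])
    d=V[:3,:3].T@d
    return -V[:3,:3].T@V[:3,3], d/np.linalg.norm(d)
def onz(cam,px,z,k=None):
    o,d=ray(cam,px,k); return o+d*(z-o[2])/d[2]
def tri(rays):
    A=sum(np.eye(3)-np.outer(d,d) for o,d in rays); b=sum((np.eye(3)-np.outer(d,d))@o for o,d in rays)
    p=np.linalg.solve(A,b); return p,[np.linalg.norm(np.cross(p-o,d)) for o,d in rays]
E
python3 - <<'E'
from h import *
pts={"tab":((354,227),(229,291),72),"base":((385,217),(182,293),60),"knob":((379,237),(226,234),112),"pin_top":((175,292),(465,260),119),"pincollar":((180,311),(458,262),83)}
for n,(a,b,z) in pts.items():
    p,e=tri([ray("scene",a),ray("top",b)]); print(n,p.round(1),np.round(e,1),onz("scene",a,z).round(1),onz("top",b,z).round(1))
# slide direction/housing: housing corners in top view
for c in ((102,319),(306,319),(305,150),(109,149)): print(onz("top",c,60).round(1))
for c in ((425,352),(478,352),(488,181),(438,177)): print("rack",onz("top",c,78).round(1))
# enlarged crops side by side
t=cv2.imread("pics/top0.png"); s=cv2.imread("pics/scene0.png")
f=lambda im,x,y,w,h:cv2.resize(im[y:y+h,x:x+w],(400,300),interpolation=cv2.INTER_CUBIC)
o=np.vstack([np.hstack([f(t,160,220,120,90),f(t,410,220,120,90)]),np.hstack([f(s,330,190,80,60),f(s,140,260,80,60)])])
cv2.imwrite("pics/crops.png",o)
E
```

```text
tab [478.5 106.2  68. ] [0.9 0.9] [482.1 104.8  72. ] [477.9 104.8  72. ]
base [476.9 171.2  59.5] [0.6 0.6] [477.4 171.5  60. ] [476.6 170.6  60. ]
knob [550.3 104.9 110.2] [1.1 1.1] [551.9 104.9 112. ] [549.5 103.6 112. ]
pin_top [ 510.7 -203.4  120.8] [0.5 0.5] [ 508.9 -203.8  119. ] [ 511.1 -203.5  119. ]
pincollar [ 512.5 -206.3   79.8] [0. 0.] [ 515.  -206.4   83. ] [ 512.1 -205.3   83. ]
[443.1 277.6  60. ]
[438.8   1.3  60. ]
[ 6.784e+02 -3.000e-01  6.000e+01]
[681.9 278.   60. ]
rack [ 393.2 -156.1   78. ]
rack [ 392.  -227.1   78. ]
rack [ 625.7 -255.2   78. ]
rack [ 632.  -185.2   78. ]
```

View pics/crops.png

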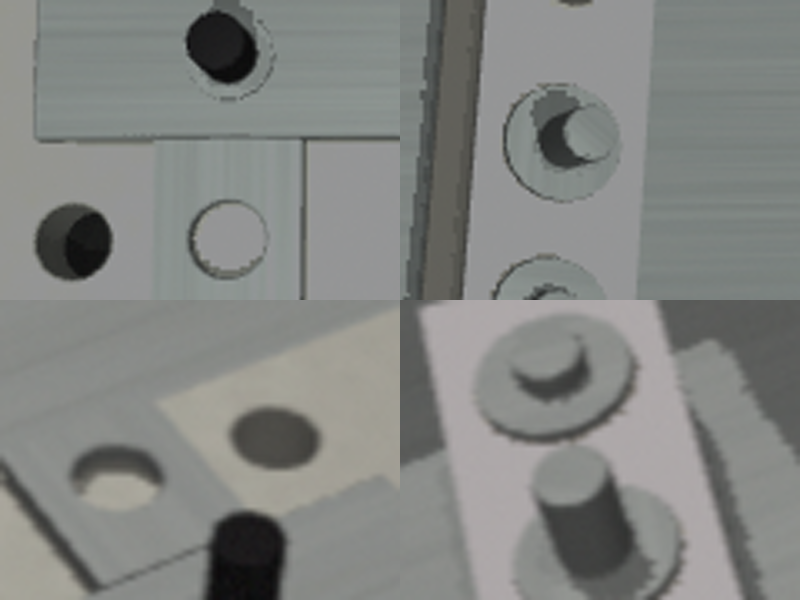

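Refined from the enlarged crop. Top: tab (228.4,291.7), base (182.2,292.3), knob (225.4,232.6). Scene: tab (353.2,225.4), base (385,217.6), knob (380.2,238). Next I turn the tool to the slide axis and go above the knob.

Request:
{"name": "apply_moves", "arguments": {
  "steps": [1,0,0,0,0.239,1,0,0,0,0.239,1,0,0,0,0.239,1,0.0446,-0.075,0,0,1,0.0446,-0.075,0,0,1,0.0446,-0.075,0,0,1,0.0446,-0.075,0,0,1,0.0446,-0.075,0,0,1,0.0446,-0.075,0,0,1,0.0446,-0.075,0,0,1,0.0446,-0.075,0,0,1,0.0446,-0.075,0,0],
  "grip_force": 40
}}

```text
time_s: 1.7
ee_pos: [391.7, -154.6, 250.5]
tool_rot: [0.0, 1.0, -0.007, 0.0]
contact_force: [0.4, -0.9, 0.1]
opening: 0.999
grasp_force: 0.0
```

Request:
{"name": "apply_moves", "arguments": {
  "steps": [1,0.0446,-0.075,0,0,1,0.0446,-0.075,0,0,1,0.0446,-0.075,0,0,1,0.0446,-0.075,0,0,1,0.0446,-0.075,0,0,1,0.0446,-0.075,0,0,1,0,0,0,0,1,0,0,0,0,1,0,0,0,0]
}}

```text
time_s: 2.6
ee_pos: [527.6, 66.2, 250.3]
tool_rot: [0.0, 1.0, -0.007, -0.0]
contact_force: [0.0, 0.1, -0.7]
opening: 1.0
grasp_force: 0.0
```

```bash
python3 - <<'E'
from h import *
pts={"tab":((353.2,225.4),(228.4,291.7),72),"base":((385,217.6),(182.2,292.3),60),"knob":((380.2,238),(225.4,232.6),112)}
for n,(a,b,z) in pts.items():
    p,e=tri([ray("scene",a),ray("top",b)]); print(n,p.round(1),np.round(e,1),onz("scene",a,z).round(1),onz("top",b,z).round(1))
s=bot.state(); print(s["time_s"],s["ee_pos"],s["tool_rot"],s["joint_pos"].round(2))
k=imaging.calibration("wrist"); im=imaging.grab_frame("wrist"); cv2.imwrite("pics/w1.png",im[:,:,::-1])
np.save("w1.npy",k,allow_pickle=True)
print(k["fx"],k["cx"],k["cy"],np.array(k["view"]).round(3))
E
```

```text
tab [477.1 106.   70.8] [0.3 0.3] [478.2 105.6  72. ] [476.9 105.6  72. ]
base [477.8 170.9  59. ] [0.4 0.4] [478.6 170.7  60. ] [477.6 170.4  60. ]
knob [552.3 105.8 109.3] [1.1 1.1] [554.6 105.4 112. ] [551.3 104.4 112. ]
2.6 [527.64163613  66.19702308 250.28586765] [ 8.77734415e-05  9.99974382e-01 -7.15611241e-03 -1.29263642e-04] [-0.1   0.33  1.48 -0.    1.34  1.49]
371.64829954431775 311.0055531439688 243.4946686606709 [[-1.40000e-02 -1.00000e+00  1.00000e-03  7.52620e+01]
 [-9.58000e-01  1.30000e-02  2.87000e-01  4.66983e+02]
 [-2.87000e-01  3.00000e-03 -9.58000e-01  5.30761e+02]
 [ 0.00000e+00  0.00000e+00  0.00000e+00  1.00000e+00]]
```

View pics/w1.png

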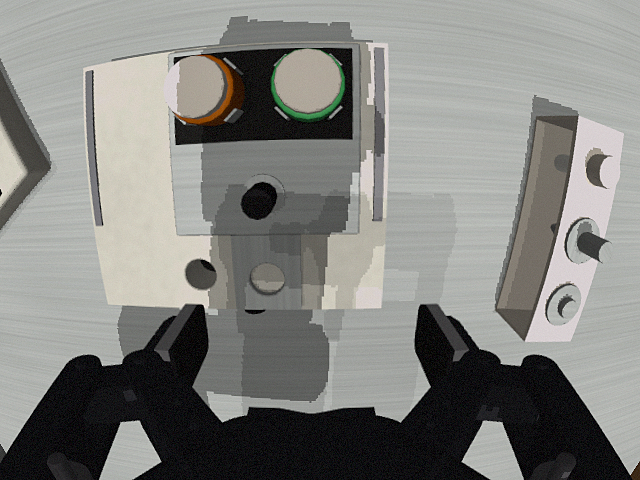

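The wrist picture shows the tab hole at (267,278), base hole at (201,274), knob top at about (257,202) and the pin grip at (601,249). I check these against the other views.

```bash
python3 - <<'E'
from h import *
k=np.load("w1.npy",allow_pickle=True).item()
pts={"tab":((353.2,225.4),(228.4,291.7),(267,278),72),"base":((385,217.6),(182.2,292.3),(201,274),60),"knob":((380.2,238),(225.4,232.6),(256,203),112),"pintop":((175,292),(466.5,260),(603,250),119)}
for n,(a,b,c,z) in pts.items():
    p,e=tri([ray("scene",a),ray("top",b),ray("wrist",c,k)]); print(n,p.round(1),np.round(e,1),onz("wrist",c,z,k).round(1))
E
```

```text
tab [477.3 106.8  70. ] [0.6 0.9 1.3] [479.  107.5  72. ]
base [477.8 171.3  59. ] [0.1 0.7 0.7] [478.2 171.7  60. ]
knob [552.3 106.7 108.9] [0.5 1.8 1.3] [553.1 107.5 112. ]
pintop [ 511.3 -204.1  118.3] [2.3 1.5 3. ] [ 514.3 -200.2  119. ]
```

Request:
{"name": "apply_moves", "arguments": {
  "steps": [1,0.0243,-0.04,0,0,1,0.0243,-0.04,0,0,1,0,0,0.0755,0,1,0,0,0.0755,0,1,0,0,0.0755,0,1,0,0,0.0755,0,1,0,0,0,0,1,0,0,0,0]
}}

```text
time_s: 3.45
ee_pos: [553.2, 105.8, 100.5]
tool_rot: [0.0, 1.0, -0.007, 0.0]
contact_force: [0.7, -0.2, 1.3]
opening: 1.0
grasp_force: 0.0
```

Request:
{"name": "apply_moves", "arguments": {
  "steps": [-1,0,0,0,0,-1,0,0,0,0,-1,0,0,0,0,-1,0,0,0,0,-1,0,0,0,0,-1,0,0,0,0,-1,0,0,0,0,-1,0,0,0,0]
}}

```text
time_s: 4.25
ee_pos: [553.0, 106.5, 100.1]
tool_rot: [0.0, 1.0, -0.007, 0.0]
contact_force: [-2.1, -0.9, 6.2]
opening: 0.265
grasp_force: 39.2
```

Request:
{"name": "apply_moves", "arguments": {
  "steps": [-1,0,-0.0215,0,0,-1,0,-0.0215,0,0,-1,0,-0.0215,0,0,-1,0,-0.0215,0,0,-1,0,-0.0215,0,0,-1,0,-0.0215,0,0,-1,0,0,0,0,-1,0,0,0,0,-1,0,0,0,0]
}}

```text
time_s: 5.15
ee_pos: [553.4, 171.8, 100.1]
tool_rot: [-0.0, 1.0, -0.007, -0.0]
contact_force: [-4.4, 3.3, 7.2]
opening: 0.269
grasp_force: 39.9
```

```bash
python3 - <<'E'
from h import *
ims=[]
for c,(x,y,w,h) in (("top",(140,230,120,90)),("scene",(340,185,80,60)),("wrist",(180,190,200,150))):
    k=imaging.calibration(c)
    if c=="wrist": np.save("w2.npy",k,allow_pickle=True)
    im=imaging.grab_frame(c)[:,:,::-1]; cv2.imwrite(f"pics/{c}2.png",im)
    ims.append(cv2.resize(im[y:y+h,x:x+w],(400,300),interpolation=cv2.INTER_CUBIC) if c!="wrist" else cv2.resize(im,(400,300)))
cv2.imwrite("pics/c2.png",np.vstack([np.hstack(ims[:2]),np.hstack([ims[2],ims[2]*0])]))
E
```

```text
(no output)
```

View pics/c2.png

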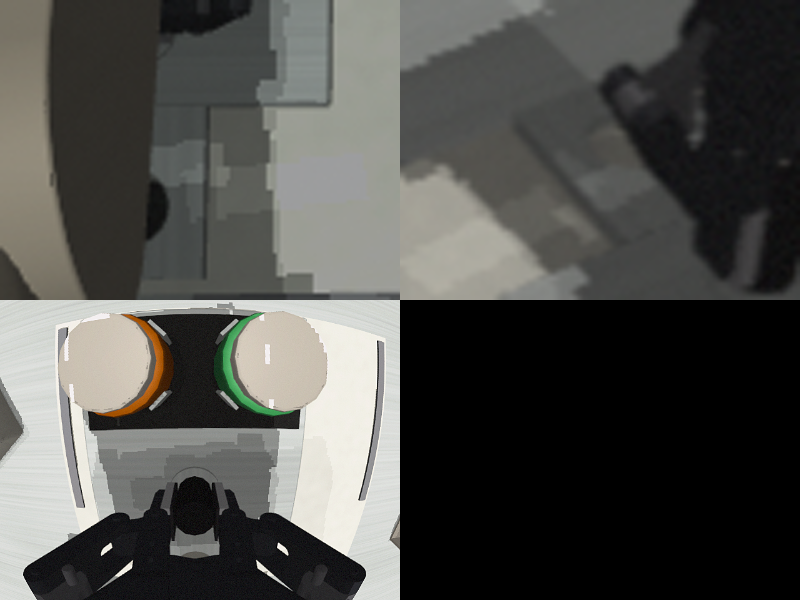

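The arm hides the holes in the top and scene views. Only the gripped knob is visible, in the wrist view. I release, lift and move aside to look.

Request:
{"name": "apply_moves", "arguments": {
  "steps": [1,0,0,0,0,1,0,0,0,0,1,0,0,0,0,1,0,0,0,0,1,0,0,-0.075,0,1,0,0,-0.075,0,1,0,0,-0.075,0,1,0,0,-0.075,0,1,-0.0344,0.075,0,0,1,-0.0344,0.075,0,0,1,-0.0344,0.075,0,0,1,0,0,0,0]
}}

```text
time_s: 6.5
ee_pos: [499.3, 56.2, 249.6]
tool_rot: [0.0, 1.0, -0.009, -0.0]
contact_force: [-0.5, 0.1, -0.1]
opening: 0.998
grasp_force: 0.0
```

```bash
python3 - <<'E'
from h import *
ims=[]
for c,(x,y,w,h) in (("top",(140,230,120,90)),("scene",(340,185,80,60)),("wrist",(100,190,160,120))):
    k=imaging.calibration(c)
    if c=="wrist": np.save("w3.npy",k,allow_pickle=True)
    im=imaging.grab_frame(c)[:,:,::-1]; cv2.imwrite(f"pics/{c}3.png",im)
    ims.append(cv2.resize(im[y:y+h,x:x+w],(400,300),interpolation=cv2.INTER_CUBIC))
    if c=="wrist": ims.append(cv2.resize(im,(400,300)))
cv2.imwrite("pics/c3.png",np.vstack([np.hstack(ims[:2]),np.hstack(ims[2:])]))
E
```

```text
(no output)
```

View pics/c3.png

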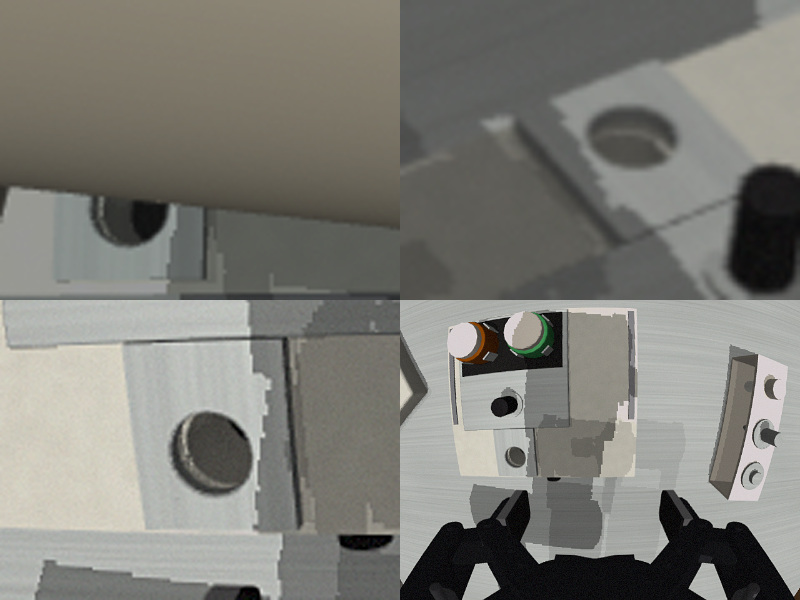

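The crops show the tab hole now over the dark base hole, with a thin crescent of ledge on one side. Tab hole centres are at wrist (184.8,250.8), scene (386.4,212.4) and top (178.7,292.4).

```bash
python3 - <<'E'
from h import *
k=np.load("w3.npy",allow_pickle=True).item()
a,b,c=(386.4,212.4),(178.7,292.4),(184.8,250.8)
p,e=tri([ray("scene",a),ray("top",b),ray("wrist",c,k)]); print(p.round(1),np.round(e,1))
for n,px in (("scene",a),("top",b),("wrist",c)): print(n,onz(n,px,72,k if n=="wrist" else None).round(1))
# predicted outlines of base hole for three y, drawn over the enlarged crops
def proj(P,cam,kk):
    V=np.array(kk["view"]); q=P@V[:3,:3].T+V[:3,3]
    if cam=="wrist":
        rr=np.hypot(q[:,0],q[:,1]); th=np.arctan2(rr,q[:,2]); u=q[:,:2]/rr[:,None]*th[:,None]
    else: u=q[:,:2]/q[:,2:]
    return u*[kk["fx"],kk["fy"]]+[kk["cx"],kk["cy"]]
t=np.linspace(0,2*np.pi,60); C=np.c_[np.cos(t),np.sin(t),0*t]*15.5
out=[]
for cam,(x,y,w,h) in (("top",(150,265,64,48)),("scene",(360,190,48,36)),("wrist",(150,220,80,60))):
    kk=k if cam=="wrist" else imaging.calibration(cam)
    im=cv2.imread(f"pics/{cam}3.png")[y:y+h,x:x+w]; im=cv2.convertScaleAbs(cv2.resize(im,(400,300),interpolation=cv2.INTER_CUBIC),alpha=1.3); im0=im.copy()
    for z,P,col in ((72,(477.5,171.5),(0,0,255)),(60,(477.9,171.0),(0,255,0))):
        q=(proj(C+[P[0],P[1],z],cam,kk)-[x,y])*400/w+200/w
        cv2.polylines(im,[np.int32(q)],True,col,1)
    out+=[im] if cam!="wrist" else [im,im0]
cv2.imwrite("pics/c4.png",np.vstack([np.hstack(out[:2]),np.hstack(out[2:])]))
E
```

```text
[477.4 173.3  70.1] [0.1 0.6 0.6]
scene [478.8 172.1  72. ]
top [476.9 172.3  72. ]
wrist [478.3 173.1  72. ]
```

View pics/c4.png

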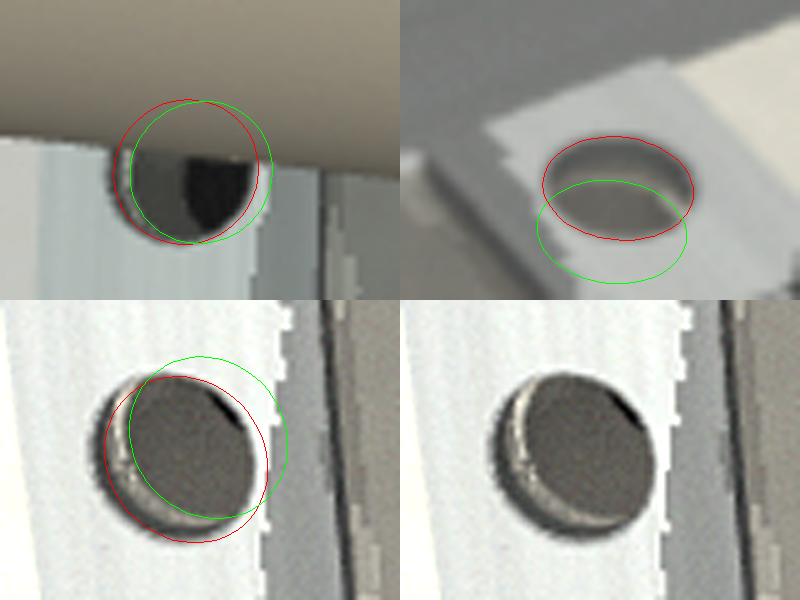

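The tab hole is within about 1.5 mm of the base hole, which leaves ample clearance for the pin. Now to the pin.

Request:
{"name": "apply_moves", "arguments": {
  "steps": [1,-0.007,0.0747,0,0,1,-0.007,0.0747,0,0,1,-0.007,0.0747,0,0,1,-0.007,0.0747,0,0,1,-0.007,0.0747,0,0,1,-0.007,0.0747,0,0,1,-0.007,0.0747,0,0,1,0,0,0,0.195,1,0,0,0,0,1,0,0,0,0]
}}

```text
time_s: 7.65
ee_pos: [473.1, -200.9, 249.1]
tool_rot: [-0.0, 0.998, -0.056, -0.0]
contact_force: [-0.2, -0.8, -0.5]
opening: 1.002
grasp_force: 0.0
```

```bash
python3 - <<'E'
from h import *
k=imaging.calibration("wrist"); np.save("w5.npy",k,allow_pickle=True)
s=bot.state(); print(s["ee_pos"],s["tool_rot"])
im=imaging.grab_frame("wrist")[:,:,::-1]; cv2.imwrite("pics/w5.png",im)
for d in imaging.silhouettes("lock_pin","wrist")[:2]: print(d["p"],d["location"])
cv2.imwrite("pics/w5c.png",cv2.resize(im[40:340,130:530],(800,600),interpolation=cv2.INTER_CUBIC))
E
```

```text
[ 473.06222245 -200.94736467  249.10463921] [-1.55176145e-04  9.98437534e-01 -5.58789552e-02 -9.12212373e-05]
0.72 [313.1, 179.4]
```

View pics/w5c.png

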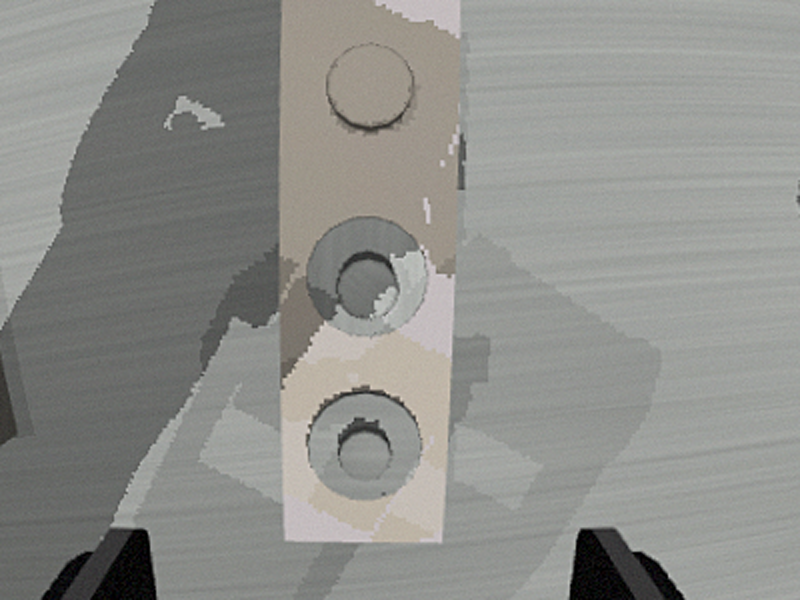

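The wrist picture shows the pin's grip top at (314,184) and its collar at (313.5,178). The rack edges run parallel to the tool's x axis.

```bash
python3 - <<'E'
from h import *
k=np.load("w5.npy",allow_pickle=True).item()
print(onz("wrist",(314,184),119,k),onz("wrist",(313.5,178),83,k))
p,e=tri([ray("scene",(175,292)),ray("top",(466.5,260)),ray("wrist",(314,184),k)]);print(p,e)
p,e=tri([ray("scene",(180,311)),ray("top",(458,262)),ray("wrist",(313.5,178),k)]);print("collar",p,e)
E
```

```text
[ 512.16327199 -205.31734898  119.        ] [ 512.17665655 -205.22081734   83.        ]
[ 511.5215342  -204.6350263   121.63602559] [np.float64(0.7541006348249342), np.float64(0.7597327092378798), np.float64(1.2044080613403514)]
collar [ 512.22943946 -205.89367355   79.89217111] [np.float64(0.4471023013133357), np.float64(0.40757367766996766), np.float64(0.8030803364102784)]
```

Request:
{"name": "apply_moves", "arguments": {
  "steps": [1,0.0783,0,0,0,1,0,0,0.0715,0,1,0,0,0.0715,0,1,0,0,0.0715,0,1,0,0,0.0715,0,1,0,0,0,0,1,0,0,0,0],
  "grip_force": 60
}}

```text
time_s: 8.45
ee_pos: [511.9, -206.1, 107.3]
tool_rot: [0.0, 0.998, -0.057, 0.0]
contact_force: [0.8, 0.1, 0.6]
opening: 0.997
grasp_force: 0.0
```

Request:
{"name": "apply_moves", "arguments": {
  "steps": [-1,0,0,0,0,-1,0,0,0,0,-1,0,0,0,0,-1,0,0,0,0,-1,0,0,0,0,-1,0,0,0,0,-1,0,0,0,0,-1,0,0,0,0]
}}

```text
time_s: 9.25
ee_pos: [511.6, -206.6, 107.0]
tool_rot: [0.0, 0.998, -0.058, 0.0]
contact_force: [-1.6, 0.8, 6.5]
opening: 0.24
grasp_force: 58.5
```

Request:
{"name": "apply_moves", "arguments": {
  "steps": [-1,0,0,-0.056,0,-1,0,0,-0.056,0,-1,0,0,-0.056,0,-1,0,0,-0.056,0,-1,0,0,-0.056,0,-1,0,0,0,0]
}}

```text
time_s: 9.85
ee_pos: [512.3, -207.0, 249.7]
tool_rot: [0.002, 0.998, -0.058, 0.003]
contact_force: [0.2, 0.0, -1.8]
opening: 0.24
grasp_force: 58.8
```

Request:
{"name": "apply_moves", "arguments": {
  "steps": [-1,-0.0172,-0.0827,0,0,-1,-0.0172,-0.0827,0,0,-1,-0.0172,-0.0827,0,0,-1,-0.0172,-0.0827,0,0,-1,-0.0172,-0.0827,0,0,-1,-0.0172,-0.0827,0,0,-1,-0.0172,-0.0827,0,0,-1,-0.0172,-0.0827,0,0,-1,-0.0172,-0.0827,0,0,-1,0,0,0,0,-1,0,0,0,0,-1,0,0,0,0]
}}

```text
time_s: 11.05
ee_pos: [477.4, 171.4, 245.6]
tool_rot: [0.0, 0.998, -0.058, -0.001]
contact_force: [0.5, 0.4, -1.6]
opening: 0.241
grasp_force: 59.1
```

```bash
python3 - <<'E'
from h import *
s=bot.state(); print(s["ee_pos"],s["opening"],s["contact_force"])
k=imaging.calibration("wrist"); w=imaging.grab_frame("wrist")[:,:,::-1]
im=imaging.grab_frame("scene")[:,:,::-1]; cv2.imwrite("pics/s6.png",im); cv2.imwrite("pics/w6.png",w)
cv2.imwrite("pics/c6.png",np.hstack([cv2.resize(im[110:290,290:470],(400,400)),cv2.resize(w,(400,400))]))
E
```

```text
[477.39820807 171.42620994 245.58110576] 0.24114028085841882 [ 0.51078835  0.36071788 -1.60098458]
```

View pics/c6.png

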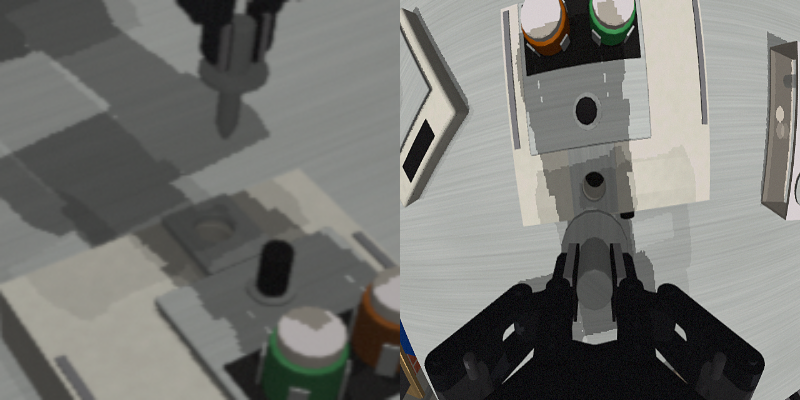

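The pin hangs upright in the gripper, its tip above the tab hole. I lower it in stages, watching the force.

Request:
{"name": "apply_moves", "arguments": {
  "steps": [-1,0.0006,-0.001,0.04,0,-1,0,0,0.04,0,-1,0,0,0.04,0,-1,0,0,0.04,0,-1,0,0,0.04,0,-1,0,0,0,0,-1,0,0,0,0]
}}

```text
time_s: 11.85
ee_pos: [478.2, 172.2, 146.8]
tool_rot: [-0.0, 0.998, -0.058, 0.0]
contact_force: [-0.3, -0.2, -1.9]
opening: 0.237
grasp_force: 59.1
```

Request:
{"name": "apply_moves", "arguments": {
  "steps": [-1,0,0,0.02,0,-1,0,0,0.02,0,-1,0,0,0.02,0,-1,0,0,0.012,0,-1,0,0,0,0,-1,0,0,0,0]
}}

```text
time_s: 12.45
ee_pos: [477.9, 172.7, 110.4]
tool_rot: [-0.0, 0.998, -0.058, 0.0]
contact_force: [-0.4, -0.5, -2.2]
opening: 0.24
grasp_force: 59.1
```

No contact yet, and the pin is inside both holes. I continue in small steps.

Request:
{"name": "apply_moves", "arguments": {
  "steps": [-1,0,0,0.006,0,-1,0,0,0.005,0,-1,0,0,0.003,0,-1,0,0,0,0,-1,0,0,0,0]
}}

```text
time_s: 12.95
ee_pos: [477.8, 172.7, 103.3]
tool_rot: [0.0, 0.998, -0.058, 0.0]
contact_force: [0.4, -0.2, -1.4]
opening: 0.241
grasp_force: 59.1
```

Request:
{"name": "apply_moves", "arguments": {
  "steps": [-1,0,0,0.002,0,-1,0,0,0.002,0,-1,0,0,0,0,-1,0,0,0,0]
}}

```text
time_s: 13.35
ee_pos: [477.8, 172.7, 101.3]
tool_rot: [-0.0, 0.998, -0.058, -0.0]
contact_force: [-0.1, 0.1, -0.8]
opening: 0.237
grasp_force: 59.1
```

Request:
{"name": "apply_moves", "arguments": {
  "steps": [-1,0,0,0.002,0,-1,0,0,0.001,0,-1,0,0,0,0,-1,0,0,0,0]
}}

```text
time_s: 13.75
ee_pos: [477.9, 172.7, 100.9]
tool_rot: [-0.0, 0.998, -0.058, 0.0]
contact_force: [-4.6, -0.8, 12.3]
opening: 0.239
grasp_force: 60.4
```

The collar rests on the tab at 12 N. I release and lift.

Request:
{"name": "apply_moves", "arguments": {
  "steps": [-0.3,0,0,0,0,-0.3,0,0,0,0,0.5,0,0,0,0,1,0,0,0,0,1,0,0,0,0,1,0,0,-0.05,0,1,0,0,-0.075,0,1,0,0,-0.075,0,1,0,0,-0.075,0,1,-0.03,0.08,0,0,1,-0.03,0.08,0,0,1,-0.03,0.08,0,0]
}}

```text
time_s: 14.95
ee_pos: [418.3, 57.7, 237.4]
tool_rot: [0.0, 0.998, -0.057, 0.0]
contact_force: [0.9, -0.2, -0.4]
opening: 1.003
grasp_force: 0.0
```

```bash
python3 - <<'E'
from h import *
w=imaging.grab_frame("wrist")[:,:,::-1]
im=imaging.grab_frame("scene")[:,:,::-1]
cv2.imwrite("pics/c7.png",np.hstack([cv2.resize(im[160:300,290:430],(400,400),interpolation=cv2.INTER_CUBIC),cv2.resize(w,(400,400))]))
E
```

```text
(no output)
```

View pics/c7.png

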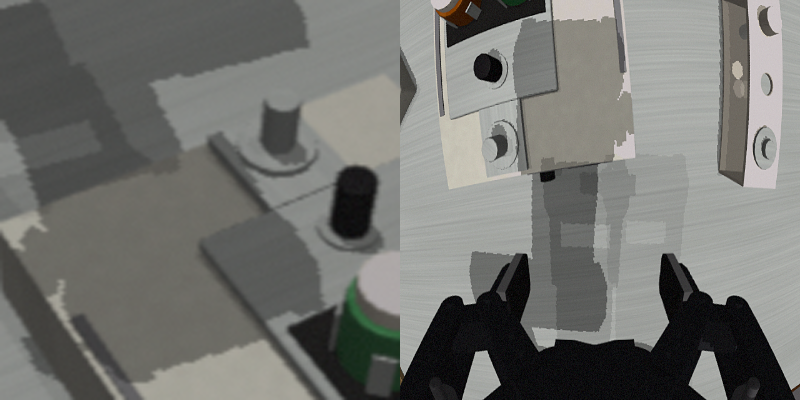

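The pin stands upright in the tab with its collar flat on it, at about (280,130) in the left crop, and the robot is clear.

```bash
python3 -c "
from workcell import bot
print(bot.hand_in())"
```

```text
the job is handed in; nothing more can be done
None
```

The shaker is locked: I slid the platform until its tab hole was over the base hole (within about 1.5 mm), the pin stands upright through both holes with its collar on the tab, and the job was handed in at about 15 s.

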